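# Pull the dust filter and hold it over the catch tray

### The arm

A 6-joint arm with a two-finger parallel gripper is mounted at the origin on the work surface. World frame = base frame: x ahead of the robot, y to its left, z up, the work surface at z = 0. Lengths are in mm, angles in degrees, forces in N, time in s.
With the tool pointing down it reaches from about 300 to 850 mm from the base axis. Payload 4.2 kg.
Tool frame: the origin (TCP) lies at the centre of the arm's flange, where the gripper is bolted on; the fingertips stand 191 mm ahead of it and the grasp point (between the pads) lies 172 mm ahead of it; z points along the fingers, x is the direction in which the jaws open and shut, and the axes are right-handed (so a half turn about z gives the same grasp; the last joint's range is limited). The gripper opens to 91 mm and grips with 3 to 60 N. Pads are 32 mm wide; open, the fingers measure 118 mm over their backs; the gripper's body (76 mm by 178 mm) begins 60 mm behind the grasp point.
Start: joints at [63.426, 18.312, 89.639, -0, 72.044, -1.146], TCP at [246.887, 519.297, 404.776] pointing down, gripper open.
Joint ranges: [-177.97, 177.97], [-48.28, 115.42], [12.27, 149.76], [-77.06, 257.06], [2.81, 150.46], [-146.56, 146.56]. Speed limits (degrees/s): [147.25, 147.25, 180, 180, 180, 180].

### API

Orientations are given as [roll, pitch, yaw] about the fixed x, y, z axes, in that order (R = Rz(yaw) Ry(pitch) Rx(roll)).
In Python, from workcell import telemetry, imaging, env gives the robot as it stands. The module is installed in compiled form; this text tells all that it offers.
- The arm moves only by the tool jog_arm, never from a script. Its argument "series" is a list of rows, each a list of 3 entries, a list of its own where there are three numbers: the shift along the world's x, y, z in mm, then the turn, a rotation vector about the world's x, y, z in rad, then the opening, from 0 (shut) to 1 (fully open). In form: [[[x, y, z], [ax, ay, az], jaw], ...]. A call has exactly 5 rows; each row is the pose to reach, as a shift and turn from the pose measured when the call began; what a row does not reach only later rows make up. A row lasts 1/12 s, in which the tool goes at most 41.7 mm and 7.16 degrees, less where a joint would pass 70% of its speed; a pose out of reach is approached as far as the arm can. A call with a gripper value outside its range is refused whole. The fingers move at their own pace and stop on an object; "squeeze" is the grip in N (left out, the last holds). Time passes only in rows, so rows that repeat a pose let the fingers close, or fill a call up. It gives the time, the measured TCP pose, the force and the opening at its end, in the units of the state.
- telemetry.state(): the state, without advancing time (a new reading comes with each control period).
- imaging.grab_frame(name): name is "side" or "top" or "wrist"; returns a dict with "pixels" (384x512x3 uint8, red, green, blue), "fov_y" (degrees; the focal length in pixels is half the picture's height over the tangent of half this angle, whatever the lens; pixels are square), "cx", "cy" (the principal point, pixels), "k1" (the pictures are not rectified: a ray, as slopes to the right and down, at radius r is drawn at 1 + k1 r^2 times it, then the intrinsics apply), "R" (3x3) and "t" (3): a world point X has camera coordinates R X + t; the wrist camera has in their place "T_tool_cam" (4x4, takes a point from camera to tool coordinates, whose origin is the TCP and whose axes are the tool frame's). Camera axes: x right, y down, z forward; pixel columns grow to the right and rows downward; lengths in mm; the calibration is good to about 2 mm. A picture is of the moment at which its call begins: read the wrist's pose just before it. There is no depth.
- env.job_done(): hands the job in, once; it reports no verdict.
The state is a dict: "time_s": time; "qpos": joint angles; "qvel": joint speeds; "effort": joint torques, N m; "ee_pos": TCP position; "ee_rot": TCP orientation; "force": force on the tool from outside, world axes, zero at the start; "torque": the same for the moment, N m; "gripper_width": finger opening in mm.
Only numpy, scipy, OpenCV 4.12 (cv2) and the standard library are available. Lean on these libraries where they do the work, as an engineer would, in place of code of your own. Each camera call takes 0.05 s, during which the arm holds its last target.

### The job

Lift the blue flap of the bench dust collector by its steel bar until it stands straight up, and leave it standing there by itself. Then draw the filter plate out of its slot by the orange tab and, keeping it upright all the way, hold it a hand's breadth above the aluminium catch tray, centred over the tray with its width along the tray's long side. Finish while still holding it there, still and clear of everything else, and leave the offcut, the glue bottle and the ear defenders where they are.

Things in the scene. Friction and masses are not known exactly. Their poses are not given: they have to be found in the camera images.
- housing: Grey dust collector, fixed: open-topped box 150 (x) x 154 (y) x 120 mm high, walls and floor 6 mm; on its far (+x) side a fan motor sticks out 55 mm, 94 mm high. Origin: centre of underside; front is -x. Inside, the filter plate stands in a slot at x = -20 mm, faces to +x and -x, between black ribs on the end walls up to 66 mm above the underside; nothing else inside. The flap covers the top.
- flap (a joint): Flap angle, rad: 0 closed (flat on the housing), 1.57 straight up, 2.3 folded right back. Hinged on the housing's top far (+x) edge. Stiff hinge: stays at any angle where it is left; lifting takes about 3 N at the bar. Starts shut or up to 0.2 rad ajar. The flap is a plate 150 x 154 x 6 mm.
- flap_bar (a point): Middle of the flap's lift bar: round steel bar 10 mm thick, 90 mm long, along the housing's y, in the flap's plane, 192 mm from the hinge line, 42 mm beyond the flap's front edge; rods at its ends join it to the flap (80 mm free between). Nothing else near it; it can swivel between the fingers. About 124 mm above the bench when shut, 313 mm when upright.
- flap_hinge (a point): Middle of the flap's hinge line (along the housing's y axis), at the top of the housing's far (+x) edge, 120.5 mm above the bench. The centre line of flap and bar lies 3 mm to the upper side of it.
- plate: Filter plate standing in the housing's slot under the flap: 12 mm thick (x), 130 wide (y), 80 high, pleated paper in a grey frame, tab on top (104 mm in all); 0.13 to 0.25 kg. Origin: centre of underside, 6 mm above the housing's underside; z up. Slot play 2 mm each way across the thickness, 6 mm at the ends; pull straight up. Free of the housing once its underside is 120 mm above the bench.
- plate_tab (a point): Centre of the orange pull tab, 12 mm thick (along the plate's x), 40 mm wide, 24 mm high, 92 mm above the plate's underside. When seated its top is 10 mm below the housing's rim. The frame below it has the same thickness.
- tray: Catch tray, fixed: shallow open aluminium tray 130 (x) x 190 (y, the long side) x 25 mm high, walls 4 mm. Origin: centre of the underside, on the bench.
- offcut: Pine offcut 60 x 90 x 22 mm with a pencil curve, loose on the bench; to be left alone. Origin: centre of its underside.
- glue: White glue bottle, 56 mm across, 130 mm high, red cap, loose; to be left alone. Origin: centre of its underside.
- muffs: Red ear defenders lying on the bench, about 150 x 135 x 72 mm, the black headband towards their +x, loose; to be left alone. Origin: on the bench midway between the cups.
Mind the look-alikes: they are no part of the job. What is meant by the tray is not black or green, and is the larger of those in its own colour.

How it is judged (in metres and radians):
On the way, in this order (a step that is already met when the one before it is completed fails the run):
1. the flap stands upright (within 12 degrees) with the filter plate still in its slot (value of joint flap between 1.36 and 1.78 rad and z of plate in the frame of housing below 0.02 m), for 0.2 s.
2. the filter plate is drawn up clear of the housing by the fingers, the flap still upright (value of joint flap between 1.36 and 1.78 rad and z of plate in the frame of housing above 0.122 m and contact force between the fingers and plate above 1 N), for 0.1 s.
At the end, for the whole second after the job is handed in: Flap standing by itself at 78 to 102 degrees; the fingers hold the plate at rest, touching neither tray nor housing, underside 40 to 160 mm above the tray rim, centre within 30 mm of the tray centre in plan, width within 15 degrees of the tray long side, within 15 degrees of upright (value of joint flap between 1.36 and 1.78 rad and contact force between the fingers and plate above 1 N and contact force between plate and tray below 0.1 N and contact force between plate and housing below 0.1 N and z of plate in the frame of tray between 0.065 and 0.185 m and horizontal distance between plate and tray below 0.03 m and angle between the y axis of plate and the y axis of tray, either way round below 0.26 rad and angle between plate's own z axis and vertical below 0.26 rad and linear speed of plate below 0.03 m/s and angular speed of plate below 0.2 rad/s); the arm keeps its last pose, push and grip.
It fails at once if the filter plate is tipped more than 35 degrees (angle between plate's own z axis and vertical above 0.61 rad).
It fails at once if the offcut is pushed more than 25 mm or tipped (distance of offcut from where it was at the start of the episode above 0.025 m or angle between offcut's own z axis and vertical above 0.35 rad).
It fails at once if the glue bottle is pushed more than 25 mm or tipped (distance of glue from where it was at the start of the episode above 0.025 m or angle between glue's own z axis and vertical above 0.35 rad).
It fails at once if the pair of ear defenders is pushed more than 25 mm or tipped (distance of muffs from where it was at the start of the episode above 0.025 m or angle between muffs's own z axis and vertical above 0.35 rad).
It also fails if it takes over 54 s, if anything falls off the work surface, if the arm or the gripper's body presses on something with over 40 N, if the wrist force passes 120 N, or if a joint passes its speed limit or range.

## Working session

There is one attempt and no reset: what is moved stays moved. The work goes in short steps, Python scripts to look and compute and a tool call to move; the robot and the scene stay as the last step left them, time stands still between calls to the robot, and variables do not carry over. Pictures are saved under pics/ and viewed, and the job is handed in when it is done.

Besides the shell and the picture viewer there is one more tool, called after "Request:" as name([rows], argument=value, ...), one row to a line, values as JSON. jog_arm: Moves the arm, as the interface text tells. Its arguments: {"type":"object","properties":{"series":{"type":"array"},"squeeze":{"type":"number"}},"required":["series"]}

```bash
mkdir -p pics; cat > h.py <<'E'
import numpy as np, cv2
from workcell import telemetry, imaging, env
def K(f):
    h=f["pixels"].shape[0]; return (h/2)/np.tan(np.radians(f["fov_y"]/2))
def cam(f,st=None):
    if "R" in f:
        R=np.array(f["R"]);t=np.array(f["t"]); return R.T, -R.T@t
    from scipy.spatial.transform import Rotation as Ro
    T=np.array(f["T_tool_cam"]); Rt=Ro.from_euler('xyz',st["ee_rot"],degrees=True).as_matrix()
    return Rt@T[:3,:3], Rt@T[:3,3]+np.array(st["ee_pos"])
def ray(f,u,v,st=None):
    k=K(f); cm=np.array([[k,0,f["cx"]],[0,k,f["cy"]],[0,0,1.]])
    p=cv2.undistortPoints(np.array([[[u,v]]],float),cm,np.array([f["k1"],0,0,0,0.]))[0,0]
    R,c=cam(f,st); d=R@np.array([p[0],p[1],1]); return c,d
def onz(f,u,v,z,st=None):
    c,d=ray(f,u,v,st); return c+d*(z-c[2])/d[2]
def proj(f,X,st=None):
    k=K(f); R,c=cam(f,st); p=R.T@(np.array(X,float)-c); x,y=p[:2]/p[2]; s=1+f["k1"]*(x*x+y*y)
    return np.array([f["cx"]+k*x*s,f["cy"]+k*y*s])
def tri(f1,p1,f2,p2,s1=None,s2=None):
    c1,d1=ray(f1,*p1,s1); c2,d2=ray(f2,*p2,s2)
    A=np.stack([d1,-d2],1); s=np.linalg.lstsq(A,c2-c1,rcond=None)[0]
    a=c1+d1*s[0]; b=c2+d2*s[1]; return (a+b)/2, np.linalg.norm(a-b)
import pickle
def grab(n,tag):
    st=telemetry.state(); f=imaging.grab_frame(n); cv2.imwrite(f"pics/{tag}.png",np.ascontiguousarray(np.array(f["pixels"])[:,:,::-1]))
    pickle.dump((f,st),open(f"{tag}.pkl","wb")); return f,st
def load(tag): return pickle.load(open(f"{tag}.pkl","rb"))
E
python3 - <<'E'
from h import *
for n in("side","top","wrist"):
    f,s=grab(n,n+"0"); print(n,{k:np.round(v,3).tolist() for k,v in f.items() if k!="pixels"})
print(s)
E
```

```text
side {'fov_y': 53.221, 'cx': 258.75, 'cy': 189.474, 'k1': -0.062, 'R': [[0.88, -0.474, -0.023], [-0.288, -0.494, -0.82], [0.377, 0.729, -0.572]], 't': [-478.359, 230.264, 934.76]}
top {'fov_y': 55.308, 'cx': 252.891, 'cy': 194.645, 'k1': -0.104, 'R': [[-0.024, -1.0, -0.007], [-0.996, 0.025, -0.091], [0.091, 0.005, -0.996]], 't': [16.118, 554.856, 1315.124]}
wrist {'fov_y': 65.041, 'cx': 261.909, 'cy': 191.129, 'k1': -0.03, 'T_tool_cam': [[1.0, 0.0, 0.001, -0.235], [-0.0, 0.968, 0.249, -69.546], [-0.001, -0.249, 0.968, 20.879], [0.0, 0.0, 0.0, 1.0]]}
{'time_s': 0.1, 'qpos': array([ 6.34260071e+01,  1.83467687e+01,  8.96989199e+01, -2.90180528e-03,
        7.20406961e+01, -1.14721375e+00]), 'qvel': array([ 0.0044681 , -0.12801951, -0.1257931 , -0.07469381,  0.09676567,
        0.0053964 ]), 'effort': array([ 1.30057069e-03, -4.13331163e+01, -2.32510382e+01,  7.28905317e-02,
        4.21843096e-02, -3.21056939e-05]), 'ee_pos': array([246.8339042 , 519.16641711, 404.01959538]), 'ee_rot': array([1.79998971e+02, 8.64225994e-02, 6.45741169e+01]), 'force': array([0.0134339 , 0.15073259, 0.34108618]), 'torque': array([-0.01379014, -0.02430356,  0.04716016]), 'gripper_width': 90.88752152549081}
```

View pics/side0.png

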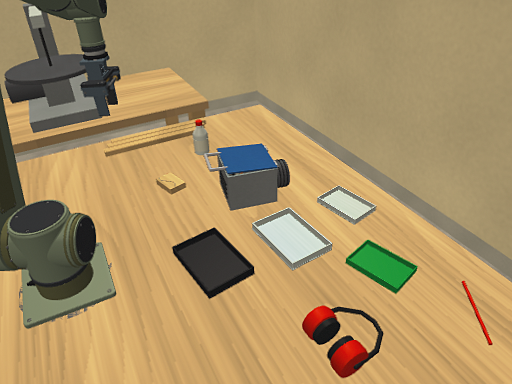

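View pics/top0.png

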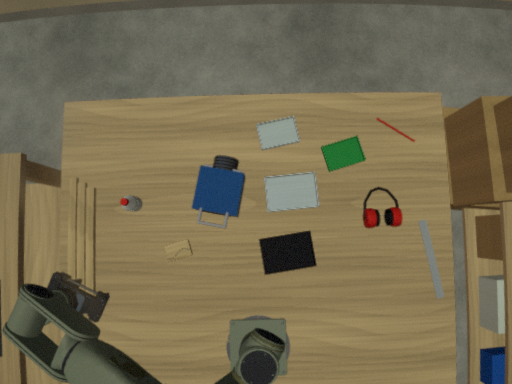

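View pics/wrist0.png

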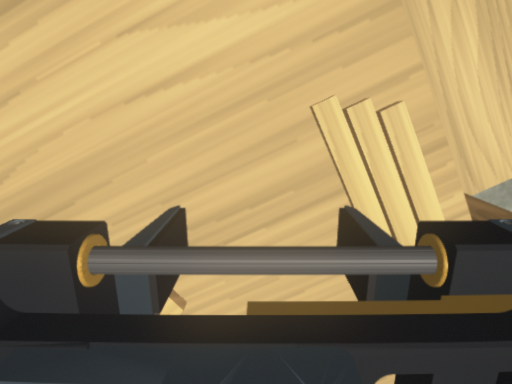

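Trays in the top view are a large aluminium one (291,191), a small aluminium one (277,133), a black one (288,252) and a green one (343,153). The larger aluminium tray at (291,191) fits the description. I'll check it in an enlarged crop.

```bash
python3 - <<'E'
import cv2
a=cv2.imread('pics/top0.png')[110:260,160:340]; cv2.imwrite('pics/ctop.png',cv2.resize(a,None,fx=4,fy=4,interpolation=cv2.INTER_CUBIC))
a=cv2.imread('pics/side0.png')[110:280,180:390]; cv2.imwrite('pics/cside.png',cv2.resize(a,None,fx=3.5,fy=3.5,interpolation=cv2.INTER_CUBIC))
E
```

```text
(no output)
```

View pics/ctop.png

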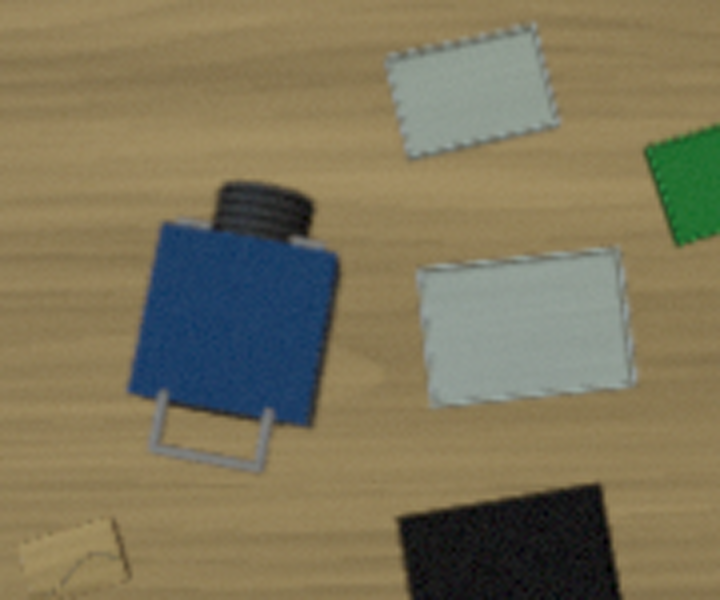

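View pics/cside.png

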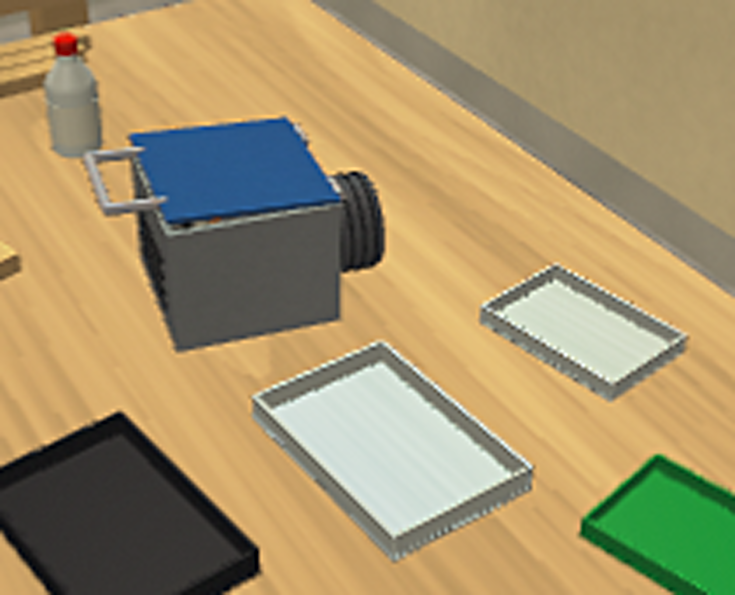

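The crop confirms it: (291,191) is the larger of the two aluminium trays. The flap is slightly ajar. Next I measure.

```bash
python3 - <<'E'
from h import *
ft,_=load('top0'); fs,_=load('side0')
T=lambda u,v:((u+.5)/4-.5+160,(v+.5)/4-.5+110)
S=lambda u,v:((u+.5)/3.5-.5+180,(v+.5)/3.5-.5+110)
P={'hingeL':((163,224),(288,119)),'hingeR':((338,255),(338,201)),'frontL':((130,392),(130,136)),'frontR':((311,426),(168,220)),'barL':((153,449),(88,153)),'barR':((260,470),(107,212)),
'tA':((420,269),(381,344)),'tB':((618,249),(532,470)),'tC':((634,385),(396,550)),'tD':((432,406),(254,400))}
for k,(a,b) in P.items():
    p,e=tri(ft,T(*a),fs,S(*b)); print(k,p.round(1),round(e,1),'z=25:',onz(ft,*T(*a),25).round(1),'z=126',onz(ft,*T(*a),125).round(1))
# masks
img=ft["pixels"]; hsv=cv2.cvtColor(np.ascontiguousarray(img),cv2.COLOR_RGB2HSV)
m=cv2.inRange(hsv,(100,100,40),(125,255,255)); n,l,s,c=cv2.connectedComponentsWithStats(m)
for i in range(1,n):
    if s[i,4]>300:
        cnt=cv2.findContours((l==i).astype(np.uint8),0,2)[0][0]; b=cv2.boxPoints(cv2.minAreaRect(cnt)); print(s[i],b.round(1).tolist())
# tray
m=cv2.inRange(hsv,(0,0,110),(180,40,255)); n,l,s,c=cv2.connectedComponentsWithStats(m)
for i in range(1,n):
    if s[i,4]>300:
        cnt=cv2.findContours((l==i).astype(np.uint8),0,2)[0][0]; b=cv2.boxPoints(cv2.minAreaRect(cnt)); print(s[i],b.round(1).tolist(),[onz(ft,*q,10).round(0).tolist() for q in b])
print('glue',onz(ft,124,202,130),'offcut',onz(ft,179,249,22),'muffs',onz(ft,382,210,50))
E
```

```text
hingeL [652.  178.6 124.9] 4.2 z=25: [667.7 194.3  25. ] z=126 [650.1 179.4 125. ]
hingeR [620.   30.  124.9] 1.2 z=25: [634.5  33.   25. ] z=126 [619.4  30.2 125. ]
frontL [507.4 207.  134.5] 2.3 z=25: [512.9 226.3  25. ] z=126 [506.9 209.  125. ]
frontR [475.6  54.9 138.7] 3.2 z=25: [478.  61.  25.] z=126 [474.6  56.1 125. ]
barL [459.4 187.  140.7] 3.1 z=25: [460.3 205.7  25. ] z=126 [458.3 190.  125. ]
barR [440.1  98.5 134. ] 3.3 z=25: [439.1 108.2  25. ] z=126 [438.6  99.8 125. ]
tA [620.2 -42.2  22.6] 0.4 z=25: [619.6 -42.1  25. ] z=126 [605.6 -39.2 125. ]
tB [ 636.1 -226.8   20.7] 3.5 z=25: [ 633.9 -225.2   25. ] z=126 [ 618.8 -208.6  125. ]
tC [ 510.  -237.9   11.4] 2.7 z=25: [ 508.  -234.9   25. ] z=126 [ 502.4 -217.6  125. ]
tD [494.8 -50.2  19.6] 2.2 z=25: [493.5 -49.6  25. ] z=126 [489.  -46.2 125. ]
[ 192  166   52   50 1929] [[191.89999389648438, 207.6999969482422], [200.10000610351562, 164.3000030517578], [244.3000030517578, 172.6999969482422], [236.0, 216.10000610351562]]
[481 348  24  36 838] [[481.0, 348.0], [504.0, 348.0], [504.0, 383.0], [481.0, 383.0]]
[ 169   4
[... 1508 characters left out ...]
 -48.0, 10.0]]
[419 220  25  79 585] [[418.29998779296875, 220.89999389648438], [425.6000061035156, 219.1999969482422], [443.8999938964844, 296.29998779296875], [436.70001220703125, 298.1000061035156]] [[442.0, -615.0, 10.0], [448.0, -644.0, 10.0], [157.0, -702.0, 10.0], [152.0, -673.0, 10.0]]
[479 278  26  56 915] [[478.8999938964844, 278.0], [503.1000061035156, 277.1000061035156], [505.1000061035156, 332.79998779296875], [480.8999938964844, 333.70001220703125]] [[218.0, -847.0, 10.0], [215.0, -949.0, 10.0], [0.0, -952.0, 10.0], [6.0, -849.0, 10.0]]
glue [531.12680634 443.28183526 130.        ] offcut [363.01281067 276.84429302  22.        ] muffs [ 485.57912689 -462.94470748   50.        ]
```

Request:
jog_arm([
  [[40,-40,0],[0,0,-0.12],0.5],
  [[75,-75,0],[0,0,-0.24],0.5],
  [[100,-110,0],[0,0,-0.36],0.5],
  [[115,-145,0],[0,0,-0.48],0.5],
  [[130,-180,0],[0,0,-0.6],0.5],
], squeeze=20)

```text
time_s: 0.57
ee_pos: [371.0, 352.4, 403.7]
ee_rot: [180.0, 0.1, 29.9]
force: [0.5, 0.6, 0.4]
gripper_width: 60.6
```

Request:
jog_arm([
  [[14,-38,0],[0,0,-0.12],0.5],
  [[28,-76,0],[0,0,-0.24],0.5],
  [[42,-114,0],[0,0,-0.36],0.5],
  [[56,-152,0],[0,0,-0.48],0.5],
  [[70,-190,0],[0,0,-0.6],0.5],
])

```text
time_s: 0.98
ee_pos: [441.1, 160.4, 403.6]
ee_rot: [180.0, 0.1, -4.8]
force: [0.6, -0.0, 0.1]
gripper_width: 45.8
```

Request:
jog_arm([
  [[4,-9,0],[0,0,-0.06],0.5],
  [[8,-17,0],[0,0,-0.11],0.5],
  [[8,-17,0],[0,0,-0.11],0.5],
  [[8,-17,0],[0,0,-0.11],0.5],
  [[8,-17,0],[0,0,-0.11],0.5],
])

```text
time_s: 1.4
ee_pos: [448.9, 143.9, 403.5]
ee_rot: [180.0, 0.1, -11.0]
force: [-0.1, -0.0, 0.1]
gripper_width: 45.6
```

```bash
python3 - <<'E'
from h import *
f,s=grab("wrist","w1"); print(s["ee_pos"],s["ee_rot"])
cv2.imwrite('pics/w1b.png',cv2.resize(cv2.imread('pics/w1.png'),(800,600)))
E
```

```text
[448.86157425 143.86636352 403.4652253 ] [ 1.79988030e+02  1.23102833e-01 -1.10444177e+01]
```

View pics/w1b.png

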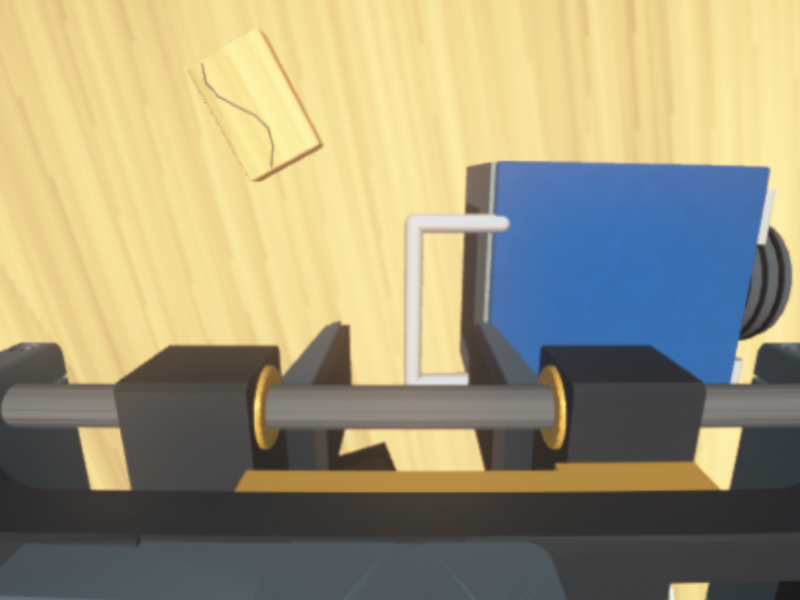

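```bash
python3 - <<'E'
from h import *
f,s=load('w1'); ft,_=load('top0'); fs,_=load('side0')
W=lambda u,v:((u+.5)*.64-.5,(v+.5)*.64-.5)
T=lambda u,v:((u+.5)/4-.5+160,(v+.5)/4-.5+110)
S=lambda u,v:((u+.5)/3.5-.5+180,(v+.5)/3.5-.5+110)
for w,t,sd in(((413,221),(153,449),(88,153)),((412,379),(260,470),(107,212))):
    print(tri(f,W(*w),ft,T(*t),s), tri(f,W(*w),fs,S(*sd),s),onz(f,*W(*w),137,s))
# hinge-side corners, front corners at flap top
for w in((768,167),(497,161)): print(onz(f,*W(*w),126,s),onz(f,*W(*w),140,s))
print('tcp->bar proj',proj(f,[448.9,143.9,137],s)/.64)
E
```

```text
(array([458.94356742, 189.89430871, 125.18927962]), np.float64(1.3696251772275414)) (array([460.93688235, 190.58462135, 138.45964141]), np.float64(2.4364145947454228)) [459.76079615 190.83319088 137.        ]
(array([440.08450602,  99.53838134, 125.66651775]), np.float64(2.9991104807811344)) (array([442.50924089, 101.750446  , 131.59040652]), np.float64(0.9649007165442494)) [442.49460204 104.28114371 137.        ]
[651.4747389  182.49027143 126.        ] [641.17063589 184.11223226 140.        ]
[508.86376589 212.19867448 126.        ] [506.3413235  212.19957695 140.        ]
tcp->bar proj [409.4453001 310.2919317]
```

Request:
jog_arm([
  [[2,2,-35],[0,0,0],0.5],
  [[2,2,-65],[0,0,0],0.5],
  [[2,2,-85],[0,0,0],0.5],
  [[2,2,-97],[0,0,0],0.5],
  [[2,2,-97],[0,0,0],0.5],
])

```text
time_s: 1.87
ee_pos: [449.6, 146.7, 303.9]
ee_rot: [179.8, 0.4, -10.9]
force: [0.9, -0.5, -0.4]
gripper_width: 45.5
```

```bash
python3 - <<'E'
from h import *
f,s=grab("wrist","w2"); print(s["ee_pos"],s["force"])
g,_=grab("side","s2")
cv2.imwrite('pics/s2b.png',cv2.resize(cv2.imread('pics/s2.png')[60:230,150:350],None,fx=3.5,fy=3.5,interpolation=2))
E
```

```text
[449.56714564 146.68157018 303.8507679 ] [ 0.91536109 -0.48624865 -0.36538252]
```

View pics/w2.png

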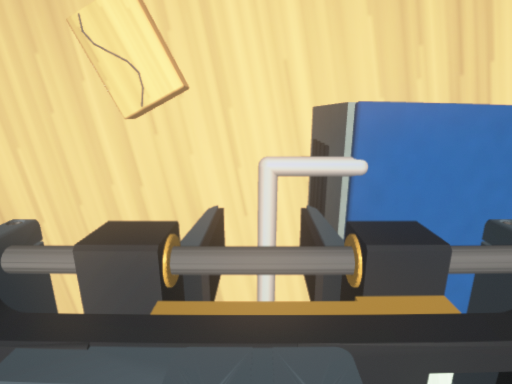

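View pics/s2b.png

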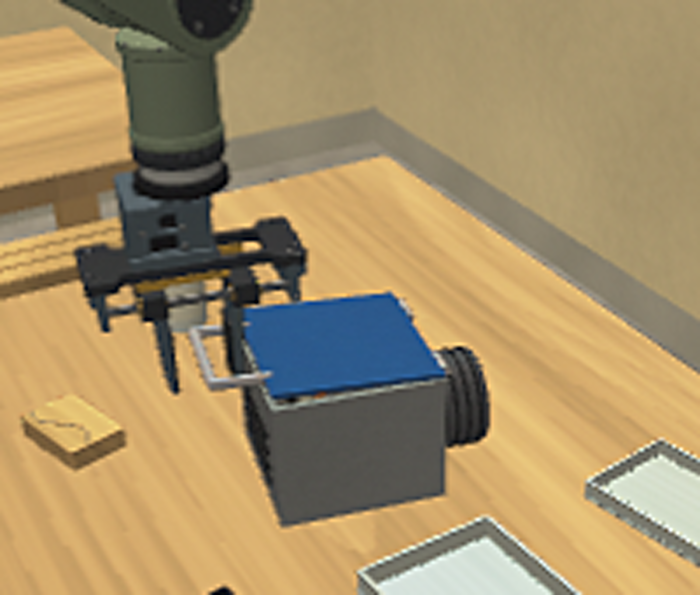

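The fingers straddle the bar, which is at u≈267 in the wrist view between pads at u≈220 and 305. I'll close on it.

Request:
jog_arm([
  [[0,0,-5],[0,0,0],0.05],
  [[0,0,-5],[0,0,0],0.0],
  [[0,0,-5],[0,0,0],0.0],
  [[0,0,-5],[0,0,0],0.0],
  [[0,0,-5],[0,0,0],0.0],
], squeeze=15)

```text
time_s: 2.38
ee_pos: [450.9, 146.8, 302.1]
ee_rot: [-180.0, 0.1, -10.9]
force: [-0.4, 0.2, -0.8]
gripper_width: 14.9
```

Request:
jog_arm([
  [[0,0,-2],[0,0,0],0.0],
  [[0,0,-2],[0,0,0],0.0],
  [[0,0,-2],[0,0,0],0.0],
  [[0,0,-2],[0,0,0],0.0],
  [[0,0,-2],[0,0,0],0.0],
])

```text
time_s: 2.8
ee_pos: [450.9, 146.8, 300.1]
ee_rot: [-180.0, 0.1, -11.0]
force: [-0.0, 1.0, 1.2]
gripper_width: 9.7
```

```bash
python3 - <<'E'
from h import *
f,s=grab("wrist","w3"); print(s["ee_pos"],s["force"],s["gripper_width"])
# hinge: bar mid = hinge - 192cos(a) ex
import numpy as np
yaw=np.radians(-11.0); ex=np.array([np.cos(yaw),np.sin(yaw)])
b=np.array(s["ee_pos"])[:2]
for a in(0.05,.08,.1): print(a,b+ex*(192*np.cos(a)+3*np.sin(a)),120.5+192*np.sin(a)+3)
E
```

```text
[450.87083333 146.84306607 300.14977483] [-0.04111605  0.98867956  1.18554882] 9.667227881226959
0.05 [639.25489384 110.22491415] 133.09600049997024
0.08 [638.97580171 110.27916416] 138.84362124208116
0.1 [638.69567308 110.33361565] 142.668015996191
```

View pics/w3.png

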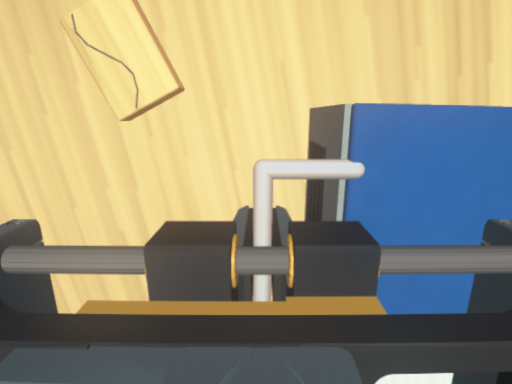

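```bash
python3 - <<'E'
from h import *
a0=0.06; P0=np.array([450.9,146.8,300.1]); ex=np.array([.982,-.191])
def P(a):
    g=lambda a:np.array([-192*np.cos(a)+3*np.sin(a),192*np.sin(a)+3*np.cos(a)])
    d=g(a)-g(a0); return P0+np.r_[ex*d[0],d[1]]
L=[.16,.27,.38,.49,.60, .71,.82,.93,1.04,1.15, 1.26,1.37,1.48,1.56,1.64]
prev=P0
for i,a in enumerate(L):
    if i%5==0: base=P(L[i-1]) if i else P0; print('base',base.round(1))
    print(a,(P(a)-base).round(0).tolist())
print(P(1.64))
E
```

```text
base [450.9 146.8 300.1]
0.16 [2.0, -0.0, 19.0]
0.27 [7.0, -1.0, 40.0]
0.38 [14.0, -3.0, 59.0]
0.49 [23.0, -4.0, 78.0]
0.6 [34.0, -7.0, 96.0]
base [485.  140.2 396.5]
0.71 [13.0, -3.0, 17.0]
0.82 [27.0, -5.0, 32.0]
0.93 [44.0, -8.0, 45.0]
1.04 [61.0, -12.0, 56.0]
1.15 [80.0, -15.0, 66.0]
base [564.6 124.7 462.1]
1.26 [19.0, -4.0, 7.0]
1.37 [40.0, -8.0, 12.0]
1.48 [60.0, -12.0, 15.0]
1.56 [75.0, -15.0, 16.0]
1.64 [90.0, -18.0, 15.0]
[654.90454214 107.12090881 476.925289  ]
```

Request:
jog_arm([
  [[2,0,19],[0,0,0],0.0],
  [[7,-1,40],[0,0,0],0.0],
  [[14,-3,59],[0,0,0],0.0],
  [[23,-4,78],[0,0,0],0.0],
  [[34,-7,96],[0,0,0],0.0],
])

```text
time_s: 3.27
ee_pos: [483.7, 140.1, 396.1]
ee_rot: [-180.0, 0.4, -11.0]
force: [-2.7, 3.5, -2.6]
gripper_width: 9.5
```

Request:
jog_arm([
  [[14,-3,17],[0,0,0],0.0],
  [[28,-5,32],[0,0,0],0.0],
  [[45,-8,45],[0,0,0],0.0],
  [[62,-12,57],[0,0,0],0.0],
  [[81,-15,66],[0,0,0],0.0],
])

```text
time_s: 3.68
ee_pos: [563.0, 124.6, 464.7]
ee_rot: [179.9, 0.7, -10.9]
force: [-8.9, -3.4, 9.7]
gripper_width: 9.3
```

```bash
python3 - <<'E'
from h import *
f,s=grab("side","s4"); print(s["ee_pos"],s["force"],s["gripper_width"],s["qpos"].round(0))
cv2.imwrite('pics/s4b.png',cv2.resize(cv2.imread('pics/s4.png')[20:230,150:350],None,fx=2.8,fy=2.8,interpolation=2))
E
```

```text
[562.95984025 124.56060756 464.67753817] [-8.92979926 -3.44908532  9.67152742] 9.252967399091713 [11. 17. 83.  0. 81. 22.]
```

View pics/s4b.png

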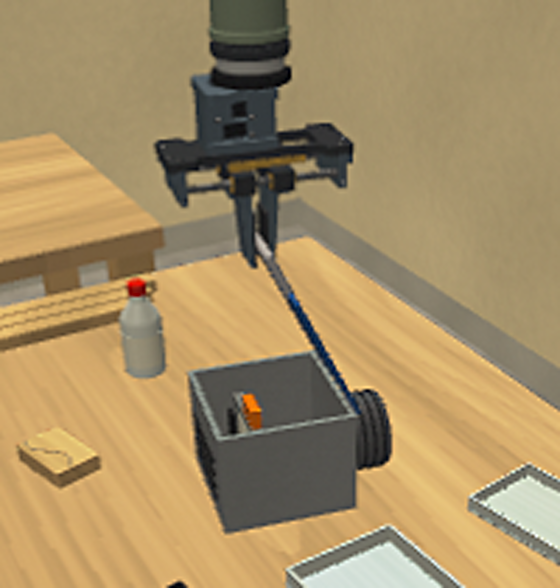

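Request:
jog_arm([
  [[21,-4,5],[0,0,0],0.0],
  [[42,-8,10],[0,0,0],0.0],
  [[62,-12,12],[0,0,0],0.0],
  [[77,-15,13],[0,0,0],0.0],
  [[92,-18,12],[0,0,0],0.0],
])

```text
time_s: 4.15
ee_pos: [658.7, 105.2, 479.2]
ee_rot: [179.8, 0.3, -11.0]
force: [-3.0, -0.2, 1.3]
gripper_width: 9.4
```

```bash
python3 - <<'E'
from h import *
f,s=grab("side","s5"); print(s["ee_pos"],s["force"],s["gripper_width"],s["qpos"].round(0))
g,s=grab("top","t5"); print(s["ee_pos"])
a=cv2.resize(cv2.imread('pics/s5.png')[10:210,180:340],None,fx=2.8,fy=2.8,interpolation=2)
b=cv2.resize(cv2.imread('pics/t5.png')[110:250,150:270],None,fx=2.8,fy=2.8,interpolation=2)
b=cv2.copyMakeBorder(b,0,a.shape[0]-b.shape[0],0,0,0)
cv2.imwrite('pics/s5b.png',np.hstack([a,b]))
E
```

```text
[658.71888059 105.15644625 479.18463034] [-2.99384078 -0.22416656  1.27007006] 9.411601504507974 [ 8. 25. 68. -0. 87. 19.]
[661.15643603 104.60818817 478.45310958]
```

View pics/s5b.png

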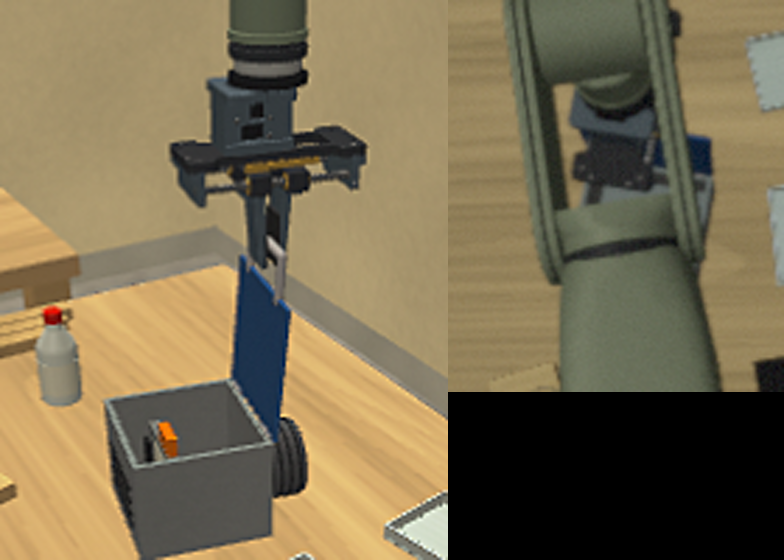

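```bash
python3 - <<'E'
from h import *
f,s=load('s5'); print(telemetry.state()["ee_pos"])
ex=np.array([.982,-.191,0]);ey=np.array([.191,.982,0])
for H in([636,106,120.5],[638.5,110,120.5]):
  H=np.array(H)
  for a in(1.45,1.57,1.64,1.7,1.76):
    u=-np.cos(a)*ex+np.array([0,0,np.sin(a)]); n=np.sin(a)*ex+np.array([0,0,np.cos(a)])
    q=[H+150*u-77*ey, H+150*u+77*ey, H+192*u+3*n-45*ey, H-77*ey]
    print(a,[ ((proj(f,p)-[180,10])*2.8).round(0).tolist() for p in q])
E
```

```text
[660.44040572 104.76370503 478.59526208]
1.45 [[252.0, 315.0], [207.0, 258.0], [239.0, 262.0], [270.0, 443.0]]
1.57 [[270.0, 311.0], [222.0, 254.0], [262.0, 258.0], [270.0, 443.0]]
1.64 [[280.0, 310.0], [232.0, 253.0], [275.0, 257.0], [270.0, 443.0]]
1.7 [[289.0, 309.0], [240.0, 253.0], [286.0, 256.0], [270.0, 443.0]]
1.76 [[297.0, 309.0], [247.0, 253.0], [297.0, 257.0], [270.0, 443.0]]
1.45 [[253.0, 313.0], [207.0, 256.0], [240.0, 260.0], [270.0, 441.0]]
1.57 [[270.0, 309.0], [223.0, 253.0], [262.0, 256.0], [270.0, 441.0]]
1.64 [[280.0, 308.0], [232.0, 252.0], [275.0, 255.0], [270.0, 441.0]]
1.7 [[289.0, 307.0], [240.0, 251.0], [286.0, 254.0], [270.0, 441.0]]
1.76 [[297.0, 307.0], [248.0, 252.0], [297.0, 255.0], [270.0, 441.0]]
```

The side view shows the flap upright at about 1.68 rad. I'll ease it back slightly, then release and rise.

Request:
jog_arm([
  [[-2,0,0],[0,0,0],0.0],
  [[-4,1,0],[0,0,0],0.0],
  [[-4,1,0],[0,0,0],0.0],
  [[-4,1,0],[0,0,0],0.4],
  [[-4,1,0],[0,0,0],0.5],
])

```text
time_s: 4.67
ee_pos: [655.7, 106.0, 478.1]
ee_rot: [179.8, 0.2, -11.0]
force: [-0.5, 1.0, 0.4]
gripper_width: 19.9
```

Request:
jog_arm([
  [[0,0,0],[0,0,0],0.5],
  [[0,0,0],[0,0,0],0.5],
  [[0,0,20],[0,0,0],0.5],
  [[0,0,40],[0,0,0],0.5],
  [[0,0,60],[0,0,0],0.5],
])

```text
time_s: 5.08
ee_pos: [655.5, 106.1, 538.2]
ee_rot: [179.8, 0.3, -11.0]
force: [0.2, 0.3, 0.1]
gripper_width: 45.5
```

Request:
jog_arm([
  [[-35,7,5],[0,0,0],0.5],
  [[-70,14,5],[0,0,0],0.5],
  [[-105,21,5],[0,0,0],0.5],
  [[-140,28,5],[0,0,0],0.5],
  [[-150,30,0],[0,0,0],0.5],
])

```text
time_s: 5.5
ee_pos: [501.0, 136.6, 539.9]
ee_rot: [179.9, 0.3, -10.9]
force: [1.3, 1.2, 1.4]
gripper_width: 46.2
```

```bash
python3 - <<'E'
from h import *
f,s=grab("side","s6"); print(s["ee_pos"],s["force"],s["gripper_width"],s["qpos"].round(0))
g,s=grab("wrist","w6"); print(s["ee_pos"],s["ee_rot"])
a=cv2.resize(cv2.imread('pics/s6.png')[10:210,180:340],None,fx=2.8,fy=2.8,interpolation=2)
cv2.imwrite('pics/s6b.png',a)
cv2.imwrite('pics/w6b.png',cv2.resize(cv2.imread('pics/w6.png'),(800,600)))
E
```

```text
[501.03596723 136.64661286 539.8975362 ] [1.28350211 1.15133461 1.43844503] 46.158627131430144 [14. 10. 82.  0. 89. 25.]
[501.04012095 136.70600772 538.68943178] [179.80502211   0.44097573 -10.89709277]
```

View pics/s6b.png

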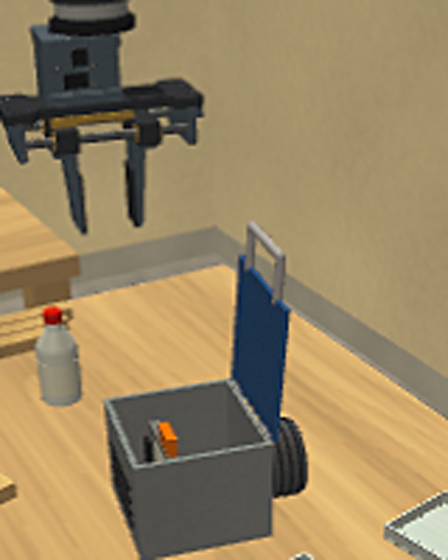

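View pics/w6b.png

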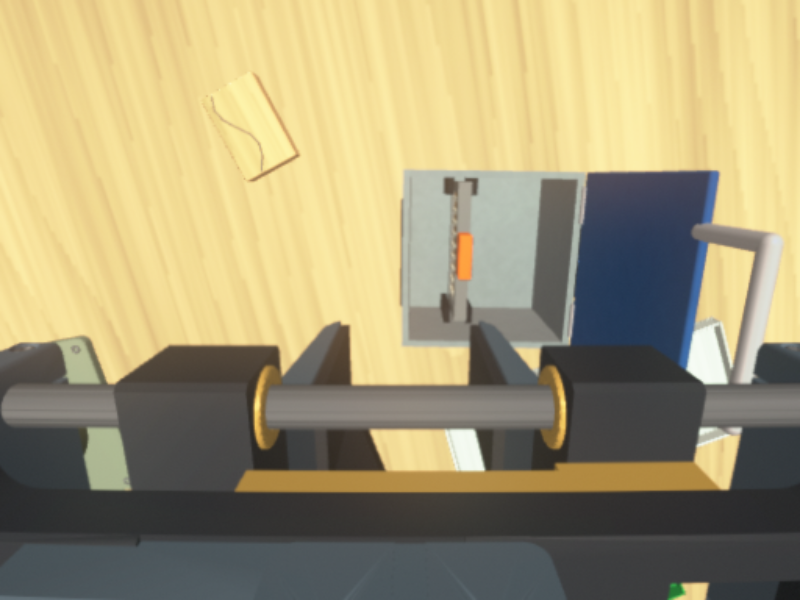

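The flap stands by itself. In the wrist view the tab top is at (465,256) and the housing rim corners are at (404,171), (583,172), (572,345) and (402,345).

```bash
python3 - <<'E'
from h import *
f,s=load('w6')
W=lambda u,v:((u+.5)*.64-.5,(v+.5)*.64-.5)
c=[onz(f,*W(*p),120,s)[:2] for p in((404,171),(583,172),(572,345),(402,345))]; c=np.array(c); print(c.round(1), c.mean(0))
d=c[0]-c[3]; print('yaw from y edge',np.degrees(np.arctan2(-d[0],d[1])),np.linalg.norm(d)); d=c[1]-c[0]; print(np.degrees(np.arctan2(d[1],d[0])),np.linalg.norm(d))
hsv=cv2.cvtColor(np.ascontiguousarray(f["pixels"]),cv2.COLOR_RGB2HSV)
m=cv2.inRange(hsv,(5,180,150),(18,255,255)); n,l,st,ce=cv2.connectedComponentsWithStats(m)
for i in range(1,n):
  if st[i,4]>50: print(st[i],ce[i],onz(f,*ce[i],108,s), cv2.boxPoints(cv2.minAreaRect(cv2.findContours((l==i).astype(np.uint8),0,2)[0][0])))
mean=(c[0]+c[3])/2; 
for p in((462,234),(472,234),(472,279),(461,279),(465,180),(462,320)): print(p,onz(f,*W(*p),110,s).round(1),onz(f,*W(*p),86,s).round(1))
fs,_=load('s6')
S=lambda u,v:((u+.5)/2.8-.5+180,(v+.5)/2.8-.5+10)
print(tri(f,W(466,279),fs,S(178,452),s))
E
```

```text
[[507.9 210.8]
 [651.7 182.8]
 [627.1  34.7]
 [477.3  63.2]] [565.98964824 122.88538942]
yaw from y edge -11.721615355118303 150.73186076747453
-11.026583289277191 146.48906698413566
[293 150   9  28 216] [296.74537037 163.65277778] [545.59453831 130.17484751 108.        ] [[292.18558 176.91753]
 [293.42062 149.74638]
 [301.2227  150.10103]
 [299.98764 177.27217]]
(462, 234) [546.9 149.8 110. ] [548.8 146.5  86. ]
(472, 234) [555.4 148.2 110. ] [557.8 144.8  86. ]
(472, 279) [549.1 108.9 110. ] [551.2 103.2  86. ]
(461, 279) [539.6 110.7 110. ] [541.1 105.2  86. ]
(465, 180) [556.7 194.1 110. ] [559.2 193.5  86. ]
(462, 320) [534.3  73.1 110. ] [535.5  65.3  86. ]
(array([546.87592567, 105.26853566,  93.01446302]), np.float64(3.6483581764429327))
```

Request:
jog_arm([
  [[25,-4,-5],[0,0,0],0.5],
  [[46,-8,-20],[0,0,0],0.5],
  [[46,-8,-55],[0,0,0],0.5],
  [[46,-8,-90],[0,0,0],0.5],
  [[46,-8,-120],[0,0,0],0.5],
])

```text
time_s: 6.02
ee_pos: [550.1, 128.0, 415.9]
ee_rot: [179.7, 0.4, -11.0]
force: [0.2, -0.4, -0.9]
gripper_width: 45.3
```

Request:
jog_arm([
  [[0,0,-25],[0,0,0],0.5],
  [[0,0,-45],[0,0,0],0.5],
  [[0,0,-60],[0,0,0],0.5],
  [[0,0,-65],[0,0,0],0.5],
  [[0,0,-65],[0,0,0],0.5],
])

```text
time_s: 6.43
ee_pos: [550.8, 127.8, 349.1]
ee_rot: [179.7, 0.6, -11.0]
force: [-0.1, -0.2, 0.1]
gripper_width: 46.0
```

```bash
python3 - <<'E'
from h import *
f,s=grab("side","s7"); print(s["ee_pos"],s["ee_rot"],s["force"],s["gripper_width"])
g,s=grab("wrist","w7"); print(s["ee_pos"],s["ee_rot"])
print('tab in wrist', proj(g,[547.5,128.5,110],s),'grasp line',proj(g,s["ee_pos"]-[0,0,172],s))
a=cv2.resize(cv2.imread('pics/s7.png')[10:210,180:340],None,fx=2.8,fy=2.8,interpolation=2)
cv2.imwrite('pics/s7b.png',a)
E
```

```text
[550.76964987 127.83325228 349.10852456] [179.66295695   0.61107151 -10.97944294] [-0.13534758 -0.15897419  0.11660094] 45.96168257897547
[550.95700761 127.95592852 350.5478206 ] [179.72919989   0.46948344 -10.97694688]
tab in wrist [259.26172989 206.68888174] grasp line [263.58683437 244.74530934]
```

View pics/s7b.png

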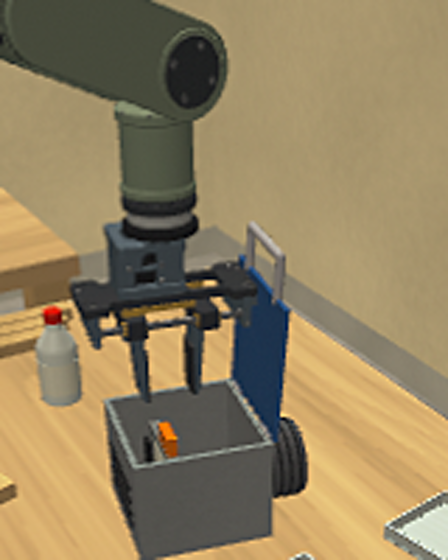

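View pics/w7.png

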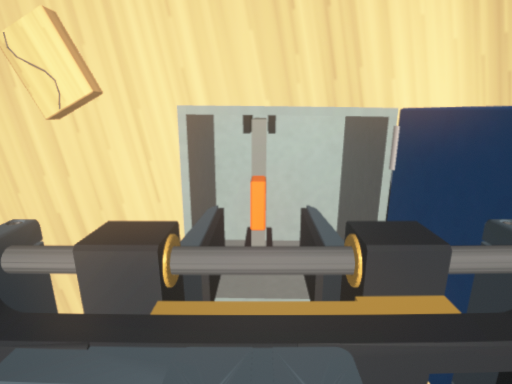

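Request:
jog_arm([
  [[-2,0,-22],[0,0,0],0.5],
  [[-2,0,-42],[0,0,0],0.5],
  [[-2,0,-60],[0,0,0],0.5],
  [[-2,0,-75],[0,0,0],0.5],
  [[-2,0,-82],[0,0,0],0.5],
])

```text
time_s: 6.95
ee_pos: [549.2, 128.0, 269.0]
ee_rot: [179.8, 0.4, -11.0]
force: [0.1, 0.3, -0.8]
gripper_width: 45.6
```

Request:
jog_arm([
  [[0,0,0],[0,0,0],0.4],
  [[0,0,0],[0,0,0],0.3],
  [[0,0,0],[0,0,0],0.2],
  [[0,0,0],[0,0,0],0.1],
  [[0,0,0],[0,0,0],0.05],
], squeeze=30)

```text
time_s: 7.37
ee_pos: [549.5, 128.1, 270.0]
ee_rot: [179.8, 0.3, -11.0]
force: [0.6, 0.8, 0.7]
gripper_width: 14.8
```

Request:
jog_arm([
  [[0,0,0],[0,0,0],0.0],
  [[0,0,0],[0,0,0],0.0],
  [[0,0,0],[0,0,0],0.0],
  [[0,0,0],[0,0,0],0.0],
  [[0,0,0],[0,0,0],0.0],
])

```text
time_s: 7.78
ee_pos: [548.7, 128.2, 270.0]
ee_rot: [179.8, 0.4, -11.0]
force: [-5.7, 0.9, 2.7]
gripper_width: 11.8
```

```bash
python3 - <<'E'
from h import *
f,s=grab("side","s8"); print(s["ee_pos"],s["ee_rot"],s["force"],s["gripper_width"])
g,s=grab("wrist","w8"); print(s["ee_pos"],s["ee_rot"])
a=cv2.resize(cv2.imread('pics/s8.png')[10:210,180:340],None,fx=2.8,fy=2.8,interpolation=2)
cv2.imwrite('pics/s8b.png',a)
E
```

```text
[548.70643032 128.18408568 269.96543038] [179.79027447   0.43502837 -11.00236704] [-5.70423163  0.85308917  2.66404653] 11.799427705543957
[548.71700556 128.16193585 269.93265205] [179.78934988   0.43880913 -11.00532285]
```

View pics/s8b.png

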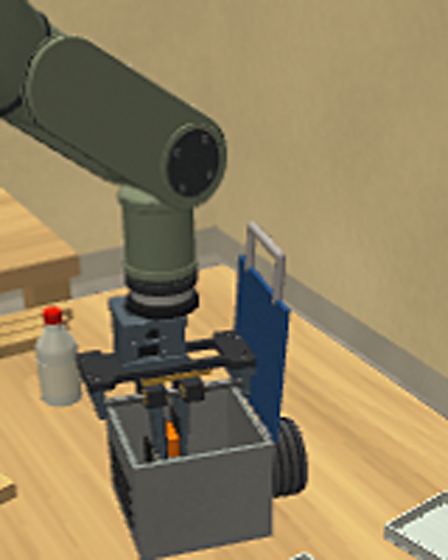

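View pics/w8.png

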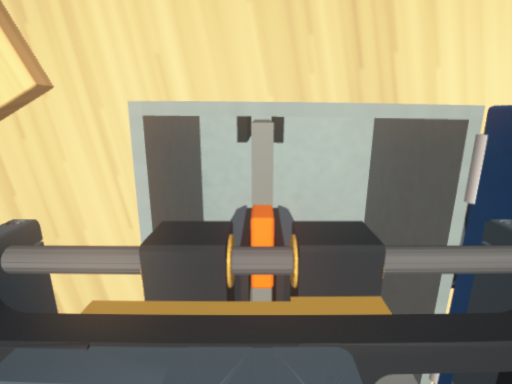

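The tab is gripped at 11.8 mm width. Now straight up.

Request:
jog_arm([
  [[-1,0,6],[0,0,0],0.0],
  [[-1,0,16],[0,0,0],0.0],
  [[-1,0,28],[0,0,0],0.0],
  [[-1,0,42],[0,0,0],0.0],
  [[-1,0,56],[0,0,0],0.0],
])

```text
time_s: 8.3
ee_pos: [548.3, 128.1, 327.5]
ee_rot: [179.8, 0.3, -11.0]
force: [0.1, -0.4, -2.4]
gripper_width: 12.4
```

Request:
jog_arm([
  [[0,0,18],[0,0,0],0.0],
  [[0,0,38],[0,0,0],0.0],
  [[0,0,58],[0,0,0],0.0],
  [[0,0,78],[0,0,0],0.0],
  [[0,0,98],[0,0,0],0.0],
])

```text
time_s: 8.72
ee_pos: [548.6, 127.9, 427.8]
ee_rot: [179.8, 0.1, -11.0]
force: [-0.1, -0.0, -2.4]
gripper_width: 11.6
```

Request:
jog_arm([
  [[0,0,10],[0,0,0],0.0],
  [[0,0,15],[0,0,0],0.0],
  [[0,0,15],[0,0,0],0.0],
  [[0,0,15],[0,0,0],0.0],
  [[0,0,15],[0,0,0],0.0],
])

```text
time_s: 9.13
ee_pos: [548.4, 127.8, 441.5]
ee_rot: [179.8, 0.2, -11.0]
force: [-0.6, -0.2, -2.3]
gripper_width: 11.4
```

```bash
python3 - <<'E'
from h import *
f,s=grab("side","s9"); print(s["ee_pos"],s["ee_rot"],s["force"],s["gripper_width"])
a=cv2.resize(cv2.imread('pics/s9.png')[10:210,180:340],None,fx=2.8,fy=2.8,interpolation=2)
cv2.imwrite('pics/s9b.png',a)
E
```

```text
[548.43389417 127.76257016 441.45743194] [179.77596852   0.19907888 -10.9595834 ] [-0.57051042 -0.19531595 -2.27693231] 11.447294429346668
```

View pics/s9b.png

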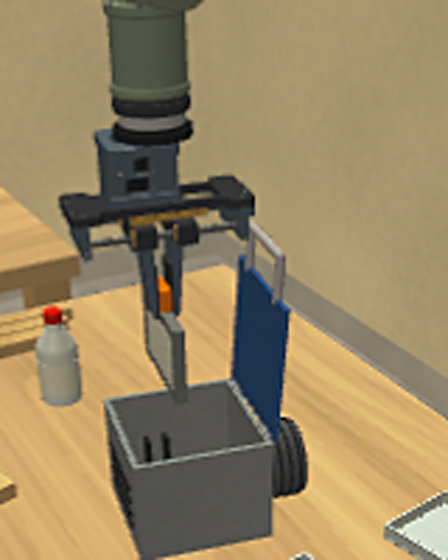

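The plate is out, with its underside at about 177 mm, and the flap is still up. I'll travel parallel to the flap first, then to the tray while turning.

Request:
jog_arm([
  [[-6,-20,0],[0,0,0],0.0],
  [[-14,-52,0],[0,0,0],0.0],
  [[-22,-88,0],[0,0,0],0.0],
  [[-30,-124,0],[0,0,0],0.0],
  [[-32,-160,0],[0,0,0.05],0.0],
])

```text
time_s: 9.6
ee_pos: [515.2, -33.4, 440.4]
ee_rot: [179.8, 0.4, -8.0]
force: [0.5, -0.8, -1.8]
gripper_width: 11.5
```

Request:
jog_arm([
  [[6,-30,0],[0,0,0.05],0.0],
  [[16,-60,0],[0,0,0.1],0.0],
  [[28,-85,0],[0,0,0.15],0.0],
  [[40,-98,-5],[0,0,0.19],0.0],
  [[46,-104,-10],[0,0,0.22],0.0],
])

```text
time_s: 10.02
ee_pos: [562.2, -139.8, 429.2]
ee_rot: [179.7, 0.4, 4.6]
force: [-0.4, 0.1, -2.0]
gripper_width: 12.2
```

Request:
jog_arm([
  [[1,1,-12],[0,0,0],0.0],
  [[3,1,-26],[0,0,0],0.0],
  [[3,1,-40],[0,0,0],0.0],
  [[3,1,-50],[0,0,0],0.0],
  [[3,1,-50],[0,0,0],0.0],
])

```text
time_s: 10.43
ee_pos: [564.6, -138.7, 375.9]
ee_rot: [179.8, 0.7, 4.6]
force: [-0.7, 0.7, -3.0]
gripper_width: 11.8
```

Request:
jog_arm([
  [[0,0,0],[0,0,0],0.0],
  [[0,0,0],[0,0,0],0.0],
  [[0,0,0],[0,0,0],0.0],
  [[0,0,0],[0,0,0],0.0],
  [[0,0,0],[0,0,0],0.0],
])

```text
time_s: 10.85
ee_pos: [564.7, -138.7, 376.7]
ee_rot: [179.8, 0.7, 4.6]
force: [0.7, -0.4, -3.2]
gripper_width: 11.9
```

```bash
python3 - <<'E'
from h import *
f,s=grab("side","s10"); print(s["ee_pos"],s["ee_rot"],s["force"],s["gripper_width"],s["qvel"].round(2))
grab("wrist","w10"); grab("top","t10")
cv2.imwrite('pics/s10b.png',cv2.resize(cv2.imread('pics/s10.png')[20:290,130:430],None,fx=2.2,fy=2.2,interpolation=2))
E
```

```text
[ 564.65032354 -138.66579788  376.68412008] [179.81164365   0.65997204   4.58427559] [ 0.66233952 -0.35938012 -3.19820559] 11.853720877108112 [-0.04  0.05  0.17 -0.04  0.06  0.07]
```

View pics/s10b.png

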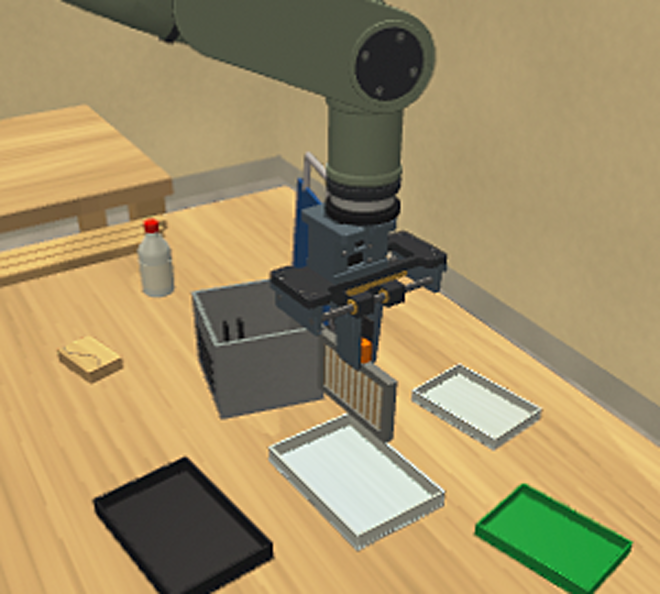

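View pics/w10.png

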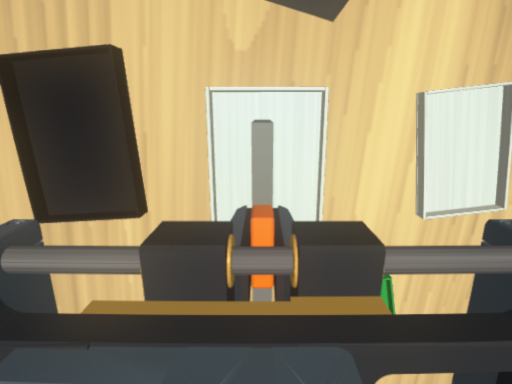

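View pics/t10.png

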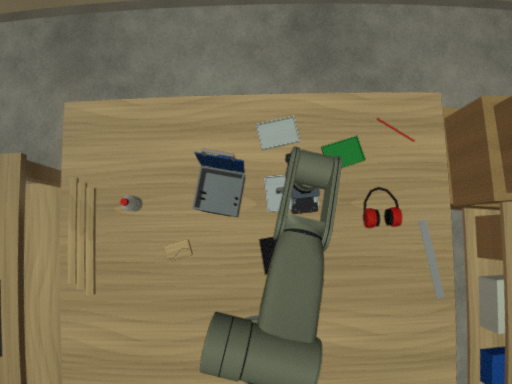

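```bash
python3 - <<'E'
from h import *
f,s=load('w10'); fs,_=load('s10')
for p in((208,88),(327,88)): print(onz(f,*p,25,s).round(1))
c=np.array([563,-138.7,111]); y=np.radians(4.6); ey=np.array([-np.sin(y),np.cos(y),0]); ex=np.array([np.cos(y),np.sin(y),0])
for a,b in((-6,-65),(6,-65)):
  for z in(0,80): print(a,b,z,((proj(fs,c+a*ex+b*ey+[0,0,z])-[130,20])*2.2).round(0))
for z in(104,): print('plate far top mid',proj(f,c+65*ey+[0,0,80],s))
# flap angle from top view bar etc
ft,_=load('t10'); exh=np.array([.982,-.191,0]);eyh=np.array([.191,.982,0]); H=np.array([639,109,120.5])
for a in(1.57,1.64,1.7,1.76):
    u=-np.cos(a)*exh+np.array([0,0,np.sin(a)]); print(a,[proj(ft,H+r*u+q*eyh).round(1).tolist() for r,q in((0,-77),(150,77),(150,-77),(192,45),(192,-45))])
cv2.imwrite('pics/t10c.png',cv2.resize(cv2.imread('pics/t10.png')[140:220,180:260],None,fx=7,fy=7,interpolation=2))
E
```

```text
[497.  -48.8  25. ]
[621.  -38.9  25. ]
-6 -65 0 [383. 443.]
-6 -65 80 [386. 385.]
6 -65 0 [391. 439.]
6 -65 80 [395. 381.]
plate far top mid [262.16350857 121.55395489]
1.57 [[243.2, 172.2], [191.5, 156.4], [241.5, 164.7], [199.7, 155.4], [230.1, 160.4]]
1.64 [[243.2, 172.2], [192.2, 153.1], [242.1, 161.3], [200.6, 150.9], [230.9, 155.9]]
1.7 [[243.2, 172.2], [192.8, 150.3], [242.7, 158.5], [201.4, 147.2], [231.7, 152.2]]
1.76 [[243.2, 172.2], [193.4, 147.6], [243.2, 155.7], [202.2, 143.6], [232.4, 148.5]]
```

View pics/t10c.png

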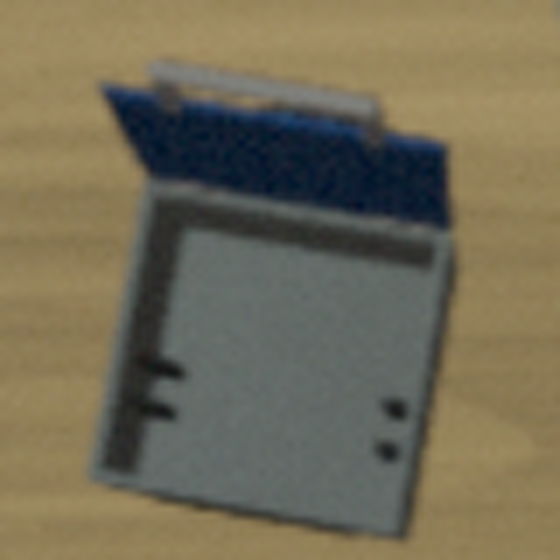

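All checks agree: the flap is at about 1.65 rad, and the plate's predicted corners match the side view. The tray centre is about (565,-138.5) and the plate is at (563,-138.7). I'm handing in.

```bash
python3 -c "
from h import *
print(env.job_done())
s=telemetry.state(); print(s['time_s'],s['ee_pos'],s['gripper_width'],s['force'])"
```

```text
the job is handed in; nothing more can be done
None
the job is handed in; nothing more can be done
```

I lifted the flap by its bar to about 1.65 rad and left it standing by itself. I then drew the filter plate straight up by the orange tab and carried it upright to the larger aluminium tray. The job was handed in after about 11 s with the plate still held there; no verdict was given.

Last checks before handing in:
- **Flap:** the top view still put it at about 1.65 rad, inside the 1.36–1.78 limits.
- **Plate position:** it is within about 4 mm of the tray centre, with its width along the long side to within about 1°. The underside is about 85 mm above the rim by arm pose, and the corners I predicted for an upright plate matched the side view.
- **Grip:** the fingers measured 11.9 mm on the 12 mm tab, with about 3 N of weight on the wrist and the arm at rest.
- **Other objects:** the offcut, glue bottle and ear defenders looked unmoved in the last top view. I did not measure them.

No check failed. Two early readings disagreed slightly. The bar's height while the flap was shut came out anywhere from 125 to 141 mm across camera pairs, and the hinge position differed by up to 5 mm between methods. Neither affected the result.

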